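Run the loose wing nut home on a mixer display

ROBOT

A 6-joint arm with a two-finger parallel gripper is mounted at the origin on the work surface. World frame = base frame: x ahead of the robot, y to its left, z up, the work surface at z = 0. Lengths are in m, angles in rad, forces in N, time in s.
With the tool pointing down it reaches from about 0.3 to 0.775 m from the base axis. Payload 14.6 kg.
Tool frame: the origin (TCP) lies on the centre line of the jaws, within the pads' length; the fingertips stand 19 mm ahead of it and the grasp point (between the pads) is the TCP; y points along the fingers, x is the direction in which the jaws open and shut, and the axes are right-handed (so a half turn about y gives the same grasp; the last joint's range is limited). The gripper opens to 94 mm and grips with 3 to 60 N. Pads are 16 mm wide; open, the fingers measure 119 mm over their backs; the gripper's body (75 mm by 177 mm) begins 78 mm behind the grasp point.
Start: joints at [1.057, 0.3, 1.521, -0, 1.321, -0.067], TCP at [0.238, 0.496, 0.224] pointing down, gripper open.
Joint ranges: [-3.03, 3.03], [-0.79, 2.21], [0.23, 2.52], [-1.04, 4.18], [0, 3.07], [-2.55, 2.55]. Speed limits (rad/s): [2.22, 2.22, 2.57, 3.14, 3.14, 3.14].

INTERFACE

Orientations are given as [roll, pitch, yaw] about the fixed x, y, z axes, in that order (R = Rz(yaw) Ry(pitch) Rx(roll)).
In Python, from station import ctrl, optics gives the robot as it stands.
- The arm moves only by the tool jog_arm, never from a script. Its argument "targets" is a list of rows, each a list of 3 entries, a list of its own where there are three numbers: the finger opening in cm, from 0 to 9.4, then the shift along the tool's x, y, z in cm, then the turn about the tool's y in rad. A call has 1 to 10 rows; each row is the pose to reach, as a shift and turn from the pose commanded when the call began, along the tool's axes at that moment; what a row does not reach only later rows make up. A row lasts 1/10 s, in which the tool goes at most 50 mm and 8.59 degrees, less where a joint would pass 70% of its speed; a pose out of reach is approached as far as the arm can. A call with a gripper value outside its range is refused whole. The fingers move at their own pace and stop on an object; "grip_force" is the grip in N (left out, the last holds). Time passes only in rows, so rows that repeat a pose let the fingers close. It gives the time, the measured TCP pose, the force and the opening at its end, in the units of the state.
- ctrl.get_obs(): the state, without advancing time (a new reading comes with each control period).
- optics.camera(name): name is "scene" or "top" or "wrist"; returns a dict with "img" (400x640x3 uint8, red, green, blue), "range_z" (400x640 float32, m along the optical axis (not along the pixel's ray), 0 where there is no reading), "camera_matrix" (3x3 intrinsics, pixels), "k1" (the pictures are not rectified: a ray, as slopes to the right and down, at radius r is drawn at 1 + k1 r^2 times it, then the intrinsics apply), "world_to_cam" (4x4, takes a point from world to camera coordinates); the wrist camera has in their place "mount" (4x4, takes a point from camera to tool coordinates, whose origin is the TCP and whose axes are the tool frame's). Camera axes: x right, y up, looking along -z (the intrinsics and any distortion apply to the point x, -y, -z); pixel columns grow to the right and rows downward; lengths in m; the calibration is good to about 2 mm. A picture is of the moment at which its call begins: read the wrist's pose just before it.
- ctrl.hand_in(): hands the job in, once; it reports no verdict.
The state is a dict: "time_s": time; "qpos": joint angles; "joint_vel": joint speeds; "tau": joint torques, N m; "ee_pos": TCP position; "eef_rot": TCP orientation; "force": force on the tool from outside, world axes, zero at the start; "moment": the same for the moment, N m; "grip_width": finger opening in m.
Only numpy, scipy, OpenCV 4.12 (cv2) and the standard library are available. Lean on these libraries where they do the work, as an engineer would, in place of code of your own. Each camera call takes 0.05 s, during which the arm holds its last target. There are 200 camera calls.

TASK

Two bar mixers lie strapped down on white display bases; on one of them the wing nut stands loose and its strap is lifted. Turn that wing nut clockwise (seen from above) until it is fully home and the strap sits on the bar, pushing its wings round with gentle, repeated fingertip strokes on the open side of the base; do not pinch or force it. Do not touch the base with the tight nut, and leave everything else where it stands.

Things in the scene. Friction and masses are not known exactly. Their poses are not given: they have to be found in the camera images.
- stand_loose: White display base 170 (x) x 180 (y) x 18 mm, fixed to the table, carrying a chrome bar mixer and, on an upright stud at x=-45, y=0 mm, the LOOSE wing nut. Origin: centre of its underside; z up. Its -x side, where the nut is, faces away from the robot (within 0.4 rad) and is open: nothing there but the nut and its stud, the strap's ear and a small cap rises over 18 mm.
- bar_loose (a point): Middle of the loose base's bar mixer (base x=+25, z=60 mm). Bar along the base's y, radius 22 mm, 196 mm long, end handles radius 25.5 mm. A strap 30 mm wide goes over it (top at z=86 mm when home); its upright leg stands 43 mm from the nut's axis, so a finger going round the nut can sweep about a half turn on the open side, not a full one.
- nut_loose_mid (a point): Middle of the loose wing nut: on its axis, half-way up the wings. Dark steel; hub radius 11 mm; two opposite upright wings 8 mm thick (11 at the tips), reaching 42 mm from the axis, 26 mm tall (13 above and below this point), pointing along this point's +y and -y, which turn with the nut; z up. It lies 63 mm + 2.55 mm per rad of joint nut_loose above the table.
- nut_loose (a joint): Angle (rad) by which the loose nut is still unscrewed; 3.4 to 5.6 at the start; 0 = fully home, strap on the bar. Clockwise from above lowers it; nut and strap sink 16 mm a turn, so they start 9 to 14 mm higher than on the other base. Wings' yaw = base yaw + pi/2 + this. Friction 0.05 N m; stays where left; firm stop at 0.
- stand_tight: The other base, alike in sizes, axes and origin, whose nut is already home, its strap on the bar. Which of the two bases stands on the robot's left varies.
- nut_tight_mid (a point): Middle of the tight base's wing nut, the same kind of nut, 63 mm above the table. To be left alone.
- nut_tight (a joint): Angle (rad) by which the tight nut is unscrewed: 0 at the start, and to stay so.
- cap_loose: Small loose chrome cap, 24 mm wide, 16 mm high, standing on the loose base at about x=-68, y=-72 mm (top 34 mm above the table); origin under its centre. Bystander.
- cap_tight: The same small chrome cap in the same place on the tight base. Bystander.
- tumbler: drinking glass, 72 mm wide, 95 mm high, standing on the table; origin under its centre. Bystander.
- shower_head: loose chrome shower head, face down, 100 mm wide, 50 mm high; origin under its centre. Bystander.
- cartridge: loose brass tap cartridge, 35 mm wide, 52 mm high; origin under its centre. Bystander.
- screwdriver: screwdriver lying on the table. Bystander.
Things that resemble listed ones, but are neither listed nor needed, are in the scene too. Leave any turquoise look-alike of the stand_loose alone.

How it is judged:
By the outcome, as a careful person would: the job done as asked, in the order asked, and still so for the second after the job is handed in, with the robot touching nothing.
It also fails if it takes over 42 s, if anything falls off the work surface, if the arm or the gripper's body presses on something with over 40 N, if the wrist force passes 120 N, or if a joint passes its speed limit or range.

## Working session

There is one attempt and no reset: what is moved stays moved. The work goes in short steps, Python scripts to look and compute and a tool call to move; the robot and the scene stay as the last step left them, time stands still between calls to the robot, and variables do not carry over. Pictures are saved under pics/ and viewed, about 8 in all and at most 12, crops included, and the job is handed in when it is done.

Besides the shell and the picture viewer there is one more tool, called after "Emit:" as a command line: name --argument value ..., lists and objects as JSON in quotes. jog_arm: Moves the arm, as the interface text tells. Its arguments: {"type":"object","properties":{"targets":{"type":"array","items":{"type":"array"}},"grip_force":{"type":"number"}},"required":["targets"]}

```bash
mkdir -p pics; ls; cat > h.py <<'E'
import numpy as np,cv2
from station import ctrl,optics
from scipy.spatial.transform import Rotation as R
def save(im,name,s=1):
    im=cv2.cvtColor(im,cv2.COLOR_RGB2BGR)
    if s!=1: im=cv2.resize(im,None,fx=s,fy=s,interpolation=cv2.INTER_CUBIC)
    cv2.imwrite('pics/'+name,im)
def c2w(c,o=None):
    if 'world_to_cam' in c: return np.linalg.inv(c['world_to_cam'])
    T=np.eye(4);T[:3,:3]=R.from_euler('xyz',o['eef_rot']).as_matrix();T[:3,3]=o['ee_pos'];return T@c['mount']
def rays(c,px):
    K=np.array(c['camera_matrix'],float);px=np.asarray(px,float).reshape(-1,2)
    d=np.c_[(px[:,0]-K[0,2])/K[0,0],(px[:,1]-K[1,2])/K[1,1]];s=d.copy()
    for _ in range(20): s=d/(1+c['k1']*(s**2).sum(1,keepdims=True))
    return np.c_[s[:,0],-s[:,1],-np.ones(len(s))]
def depthpt(c,px,o=None):
    px=np.asarray(px,int).reshape(-1,2);T=c2w(c,o)
    z=c['range_z'][px[:,1],px[:,0]]
    return (rays(c,px)*z[:,None])@T[:3,:3].T+T[:3,3]
def planept(c,px,z,o=None):
    T=c2w(c,o);r=rays(c,px)@T[:3,:3].T;return T[:3,3]+r*((z-T[2,3])/r[:,2])[:,None]
E
python3 - <<'E'
from h import *
import pickle
o=ctrl.get_obs();print(o)
for n in('top','scene'):
    c=optics.camera(n);save(c['img'],n+'0.png');pickle.dump(c,open(n+'0.pkl','wb'));print(n,c2w(c).round(3),c['k1'])
E
```

```text
pics
{'time_s': 0.0, 'qpos': array([ 1.05739413e+00,  3.00485449e-01,  1.52156163e+00,  5.93723731e-06,
        1.32070822e+00, -6.65986237e-02]), 'joint_vel': array([-0.00034599, -0.00017575,  0.0003237 ,  0.0017546 , -0.00061883,
        0.00023156]), 'tau': array([ 1.72010099e-03, -5.31794930e+01, -3.52750075e+01,  7.09187379e-02,
        2.41974351e-02, -7.66186781e-05]), 'ee_pos': array([0.23753163, 0.49580232, 0.22388668]), 'eef_rot': array([-1.57071322e+00,  1.15969003e-03,  1.12399133e+00]), 'force': array([ 0.89133486,  0.03899977, -0.83251574]), 'moment': array([-0.02116566, -0.05069254,  0.0056265 ]), 'grip_width': 0.09449999343402338}
top [[ 0.022  0.981 -0.191  0.313]
 [-1.     0.02  -0.014 -0.01 ]
 [-0.01   0.191  0.982  1.206]
 [ 0.     0.     0.     1.   ]] 0.03299355791280898
scene [[ 0.214 -0.713  0.668  1.448]
 [ 0.977  0.142 -0.162 -0.204]
 [ 0.021  0.687  0.726  1.038]
 [ 0.     0.     0.     1.   ]] -0.019696965392174345
```

View pics/top0.png

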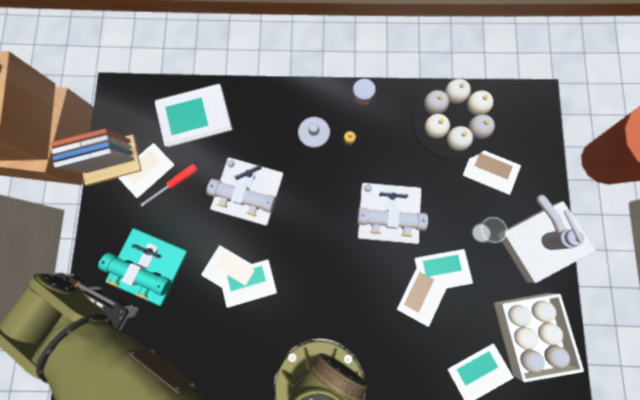

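View pics/scene0.png

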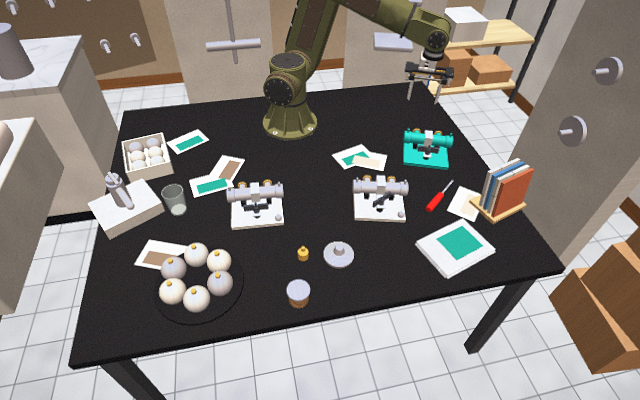

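The top view shows two white bases, at (245,190) and (392,212), and a turquoise look-alike at (143,267) to be ignored. The left white base's nut at (247,172) stands oblique, so it looks loose. The right one's nut at (394,195) is in line with its base. I'll confirm this in enlarged crops.

```bash
python3 - <<'E'
from h import *
import pickle
t=pickle.load(open('top0.pkl','rb'));s=pickle.load(open('scene0.pkl','rb'))
A=cv2.resize(t['img'][145:235,195:295],(400,360),interpolation=cv2.INTER_CUBIC)
B=cv2.resize(t['img'][170:260,345:445],(400,360),interpolation=cv2.INTER_CUBIC)
C=cv2.resize(s['img'][165:225,340:420],(400,300),interpolation=cv2.INTER_CUBIC)
D=cv2.resize(s['img'][172:232,218:298],(400,300)  ,interpolation=cv2.INTER_CUBIC)
im=np.vstack([np.hstack([A,B]),np.hstack([C,D])]);im=cv2.resize(im,(720,594));save(im,'crop1.png')
# nut height from depth: dark pixels
for nm,(x0,x1,y0,y1) in dict(L=(200,290,150,230),R=(350,435,175,250)).items():
    g=np.mgrid[y0:y1,x0:x1];px=np.c_[g[1].ravel(),g[0].ravel()]
    P=depthpt(t,px);dark=t['img'][px[:,1],px[:,0]].max(1)<75
    m=dark&(P[:,2]>.045);print(nm,m.sum(),np.median(P[m],0).round(4),np.percentile(P[m][:,2],[10,50,90]).round(4))
    q=P[m];u,sv,v=np.linalg.svd((q-q.mean(0))[:,:2]);print(q.mean(0).round(4),'dir',np.arctan2(v[0,1],v[0,0]),sv)
    w=(t['img'][px[:,1],px[:,0]].min(1)>150)&(abs(P[:,2]-.018)<.008)
    r=cv2.minAreaRect(P[w][:,:2].astype(np.float32)*1000);print('base',r)
    b=P[:,2]>.07;print('strap top',np.percentile(P[b][:,2],[50,90,99]).round(4))
E
```

```text
L 31 [0.5111 0.1426 0.0843] [0.049  0.0843 1.2057]
[0.4707 0.1015 0.5462] dir 0.6067883659551503 [0.93711584 0.05271099]
base ((558.2214965820312, 232.66128540039062), (181.06106567382812, 170.80519104003906), 74.82644653320312)
strap top [0.0813 0.0964 1.2057]
R 5 [ 0.3134 -0.0096  1.2057] [1.2057 1.2057 1.2057]
[ 0.3134 -0.0096  1.2057] dir 0.0 [0. 0.]
base ((498.35321044921875, -205.02825927734375), (179.44338989257812, 172.51495361328125), 86.12288665771484)
strap top [0.0808 0.0874 1.2057]
```

View pics/crop1.png

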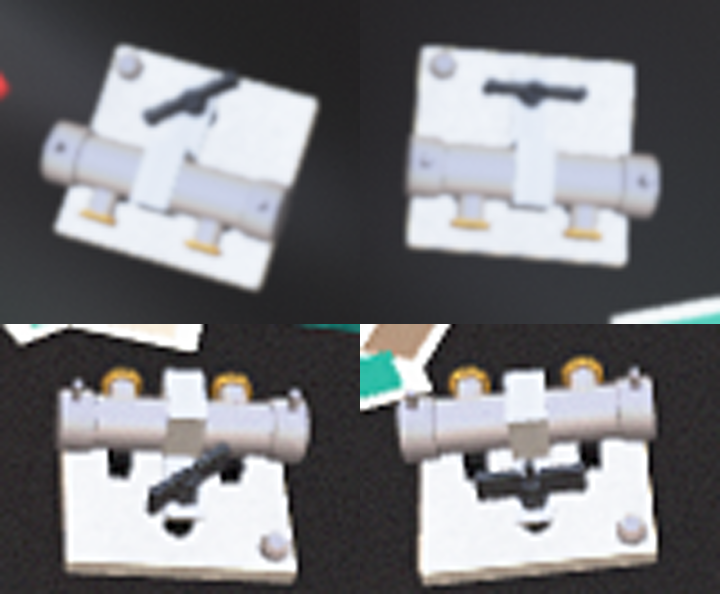

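The crops confirm it: on the left base the nut stands oblique (hub near (248,172) in top and (381,201) in scene). Its strap top is at 96 mm, against 87 mm on the right base. So the left base is stand_loose, and the right one, with its nut aligned, is the tight one.

```bash
python3 - <<'E'
from h import *
import pickle
t=pickle.load(open('top0.pkl','rb'));s=pickle.load(open('scene0.pkl','rb'))
def tri(a,b):
    Ta,Tb=c2w(t),c2w(s);ra=rays(t,[a])[0]@Ta[:3,:3].T;rb=rays(s,[b])[0]@Tb[:3,:3].T
    k=np.linalg.lstsq(np.c_[ra,-rb],Tb[:3,3]-Ta[:3,3],rcond=None)[0]
    p,q=Ta[:3,3]+k[0]*ra,Tb[:3,3]+k[1]*rb;return ((p+q)/2).round(4),np.linalg.norm(p-q).round(4)
print('hub',tri((248.3,172.2),(381.1,201.2)))
print(planept(t,[(248.3,172.2),(235.6,177.6),(261,166.4)],.08).round(4))
c=optics.camera('wrist');print(c['mount'].round(3),c['camera_matrix'])
E
```

```text
hub (array([0.6035, 0.2232, 0.0636]), np.float64(0.0037))
[[0.5988 0.218  0.08  ]
 [0.5818 0.2542 0.08  ]
 [0.6171 0.1817 0.08  ]]
[[ 1.     0.001 -0.     0.001]
 [-0.     0.276 -0.961 -0.159]
 [-0.     0.961  0.276  0.08 ]
 [ 0.     0.     0.     1.   ]] [[281.97757461   0.         317.14008048]
 [  0.         281.97757461 196.49206   ]
 [  0.           0.           1.        ]]
```

Emit:
jog_arm --targets '[[0,[-1.8,0,-8.9],-0.05],[0,[-3.6,0,-17.8],-0.1],[0,[-5.4,0,-26.7],-0.15],[0,[-7.2,0,-35.6],-0.18],[0,[-9.2,0,-38.6],-0.18],[0,[-9.2,0,-38.6],-0.18],[0,[-9.2,0,-38.6],-0.18],[0,[-9.2,0,-38.6],-0.18],[0,[-9.2,0,-38.6],-0.18],[0,[-9.2,0,-38.6],-0.18]]'

```text
time_s: 1.15
ee_pos: [0.5462, 0.2456, 0.2238]
eef_rot: [-1.57, 0.001, 1.302]
force: [0.1, -1.0, 0.4]
grip_width: 0.0173
```

```bash
python3 - <<'E'
from h import *
import pickle
o=ctrl.get_obs();c=optics.camera('wrist');pickle.dump((o,c),open('w1.pkl','wb'));save(c['img'],'w1.png');print(o['ee_pos'],o['eef_rot'])
E
```

```text
[0.54620958 0.24558342 0.22383504] [-1.56984428e+00  5.27622747e-04  1.30222048e+00]
```

View pics/w1.png

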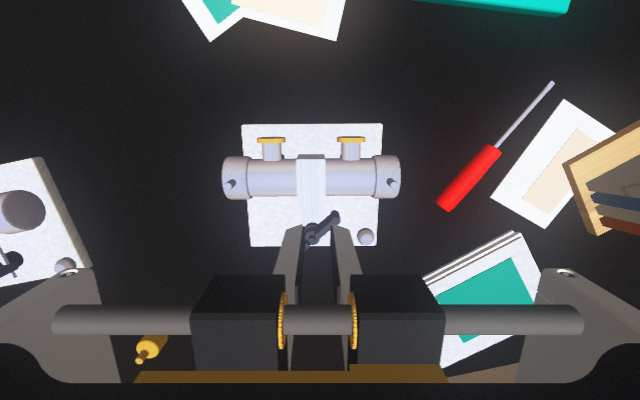

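The wrist view shows the loose nut at about (318,232), with wing tips near (308,241) and (338,216). The base is square to the image, its corners at (242,125), (382,124), (379,246) and (249,247), and the cap is at (365,237).

```bash
python3 - <<'E'
from h import *
import pickle
o,c=pickle.load(open('w1.pkl','rb'))
g=np.mgrid[118:255,232:395];px=np.c_[g[1].ravel(),g[0].ravel()];P=depthpt(c,px,o)
w=(c['img'][px[:,1],px[:,0]].min(1)>130)&(abs(P[:,2]-.018)<.004)
r=cv2.minAreaRect(P[w][:,:2].astype(np.float32)*1000);print('base',r)
print('corners',planept(c,[(242,125),(382,124),(379,246),(249,247)],.018,o).round(4).tolist())
m=(c['img'][px[:,1],px[:,0]].max(1)<110)&(P[:,2]>.06)&(P[:,2]<.1)&(px[:,1]>208)&(abs(px[:,0]-322)<20)&(px[:,1]<248)
q=P[m];print(m.sum(),q.mean(0).round(4),np.percentile(q[:,2],[5,50,95]).round(4))
m=m&(P[:,2]>.078);q=P[m];v=np.linalg.svd((q-q.mean(0))[:,:2])[2][0];print('wing dir',np.arctan2(v[1],v[0]),m.sum(),q.mean(0).round(4))
e=(q[:,:2]@v);print(q[e.argmin()].round(4),q[e.argmax()].round(4))
im=c['img'][195:260,280:380];save(im,'w1c.png',7)
st=P[(px[:,0]>302)&(px[:,0]<322)&(px[:,1]>160)&(px[:,1]<195)];print('strap top',np.percentile(st[:,2],95))
E
```

```text
base ((558.1649780273438, 236.73471069335938), (179.45407104492188, 169.26776123046875), 75.11888122558594)
corners [[0.4551, 0.1738, 0.018], [0.5006, 0.3436, 0.018], [0.6638, 0.3051, 0.018], [0.6163, 0.1269, 0.018]]
328 [0.5913 0.2366 0.0746] [0.0616 0.075  0.0847]
wing dir -1.0371860732094433 129 [0.5926 0.237  0.0822]
[0.5812 0.2615 0.0815] [0.6067 0.2153 0.0848]
strap top 0.09610605050818995
```

View pics/w1c.png

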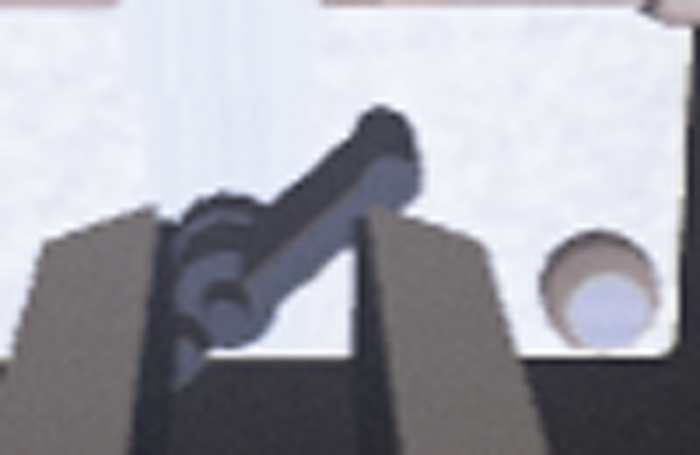

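The crop shows the stud top at full-image pixel (312.4,237.6) and the right wing tip at about (335,213). The closing fingers hide the far wing.

```bash
python3 - <<'E'
from h import *
import pickle
o,c=pickle.load(open('w1.pkl','rb'))
print(depthpt(c,[(312,238),(313,236),(313,240),(334,212),(335,214)],o).round(4))
print(planept(c,[(312.4,237.6),(334.5,213)],.086,o).round(4))
s=np.array([.6017,.2241]);p=o['ee_pos'];y=o['eef_rot'][2]
ex=np.array([np.cos(y),np.sin(y)]);ez=np.array([-np.sin(y),np.cos(y)])
print('nut in tool x,z cm',(s-p[:2])@ex*100,(s-p[:2])@ez*100, y, ctrl.get_obs()['grip_width'])
E
```

```text
[[0.5989 0.2259 0.0826]
 [0.5985 0.2272 0.0788]
 [0.6013 0.2265 0.0834]
 [0.5799 0.2579 0.0683]
 [0.5805 0.2586 0.0742]]
[[0.5971 0.227  0.086 ]
 [0.575  0.2587 0.086 ]]
nut in tool x,z cm -0.5988373141548714 -5.920189019435666 1.3022204795522672 0.013201086696264996
```

Emit:
jog_arm --targets '[[0,[-0.7,0,-4.0],0],[0,[-0.7,0,-8.0],0],[0,[-0.7,0,-9.8],0],[0,[-0.7,0,-9.8],0],[0,[-0.7,3,-9.8],0],[0,[-0.7,6,-9.8],0],[0,[-0.7,9,-9.8],0],[0,[-0.7,10,-9.8],0],[0,[-0.7,10,-9.8],0],[0,[-0.7,10,-9.8],0]]'

```text
time_s: 2.2
ee_pos: [0.6389, 0.2144, 0.1263]
eef_rot: [-1.573, -0.001, 1.305]
force: [-0.6, -0.8, 0.1]
grip_width: 0.0006
```

```bash
python3 - <<'E'
from h import *
import pickle
o=ctrl.get_obs();c=optics.camera('wrist');s=optics.camera('scene');print(o['ee_pos'],o['eef_rot'],o['grip_width'])
a=cv2.resize(c['img'][130:330,220:420],(600,600));save(np.hstack([a[:400],cv2.resize(s['img'][150:230,340:420],(200,400)) if 0 else cv2.resize(s['img'][150:250,340:390],(200,400))]),'w2.png')
E
```

```text
[0.63885173 0.21444437 0.12631991] [-1.57256734e+00 -1.09571248e-03  1.30478308e+00] 0.00057822209875261
```

View pics/w2.png

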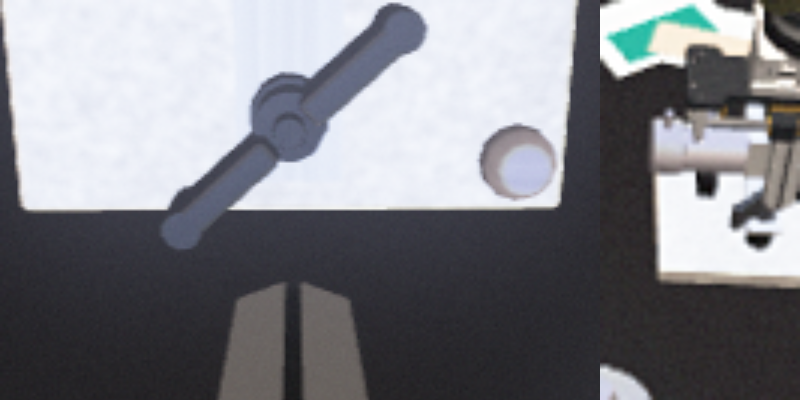

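The wrist view (crop scale 3, offset (220,130)) shows the hub at (317,173) and the wing tips at (280.7,207.3) and (354.3,139). The closed fingers are at the bottom, on the open side, clear of both wings.

```bash
python3 - <<'E'
from h import *
import pickle
o=ctrl.get_obs();c=optics.camera('wrist');p=o['ee_pos'];y=o['eef_rot'][2]
W=planept(c,[(317,173.3),(280.7,207.3),(354.3,139)],.0855,o);D=depthpt(c,[(317,173),(283,205),(352,141)],o)
E=np.array([[np.cos(y),np.sin(y)],[-np.sin(y),np.cos(y)]])
for Q in (W,D):
  print(Q.round(4).tolist());print('tool xz cm',((Q[:,:2]-p[:2])@E.T*100).round(2).tolist())
d=W[1]-W[2];print('midpoint',((W[1]+W[2])/2).round(4),'len',np.linalg.norm(d),'yaw',np.degrees(np.arctan2(d[1],d[0])))
E
```

```text
[[0.601, 0.2256, 0.0855], [0.6188, 0.1927, 0.0855], [0.5844, 0.2572, 0.0855]]
tool xz cm [[0.1, 3.98], [-2.61, 1.4], [2.71, 6.41]]
[[0.6009, 0.2257, 0.0849], [0.6179, 0.1945, 0.0839], [0.5853, 0.2553, 0.0855]]
tool xz cm [[0.1, 3.99], [-2.45, 1.53], [2.55, 6.28]]
midpoint [0.6016 0.2249 0.0855] len 0.07304270237826964 yaw -61.96121024393796
```

Emit:
jog_arm --targets '[[0,[0,2,0],0],[0,[0,3.5,0],0],[0,[0,4.3,0],0],[0,[0,4.3,0],0],[0,[-0.2,4.3,0.2],0],[0,[-0.4,4.3,0.4],0],[0,[-0.6,4.3,0.7],0],[0,[-0.6,4.3,0.7],0]]'

```text
time_s: 3.15
ee_pos: [0.6301, 0.2096, 0.082]
eef_rot: [-1.571, -0.0, 1.304]
force: [-0.2, -0.1, -0.0]
grip_width: 0.0006
```

Emit:
jog_arm --targets '[[0,[-0.4,0,0.2],0],[0,[-0.8,0,0.4],0],[0,[-1.2,0,0.7],0],[0,[-1.6,0,1.1],0],[0,[-1.9,0,1.6],0],[0,[-2.1,0,2.1],0],[0,[-2.2,0,2.3],0],[0,[-2.4,0,2.6],0],[0,[-2.5,0,2.9],0],[0,[-2.5,0,3.2],0]]'

```text
time_s: 4.15
ee_pos: [0.5927, 0.1939, 0.0815]
eef_rot: [-1.571, 0.0, 1.304]
force: [4.6, -0.4, -0.3]
grip_width: 0.0003
```

```bash
python3 - <<'E'
from h import *
o=ctrl.get_obs();c=optics.camera('wrist');print(o['ee_pos'],o['eef_rot'],o['force'],o['moment'])
save(c['img'][80:280,200:440],'w3.png',3)
E
```

```text
[0.5926791  0.19385868 0.08147556] [-1.57081049e+00  1.77028958e-04  1.30379978e+00] [ 4.57797727 -0.39634385 -0.29037852] [-0.14690486 -0.61344431 -0.02278084]
```

View pics/w3.png

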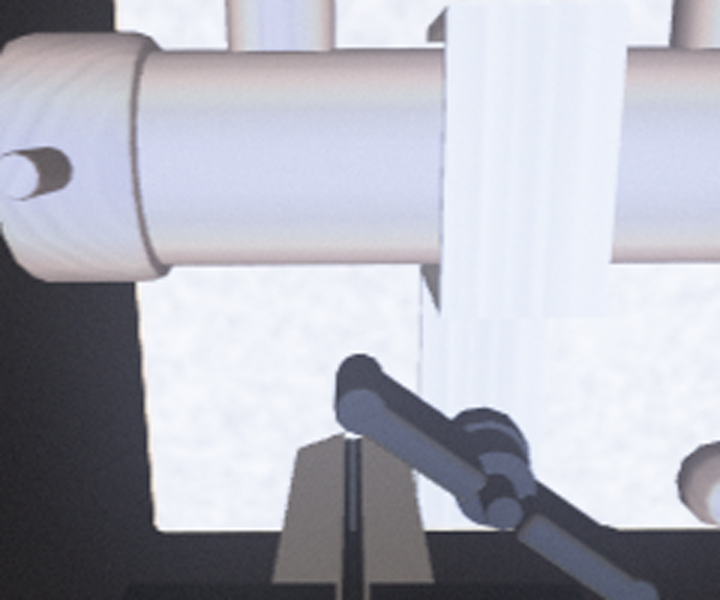

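The stroke worked: the wing pushed by the finger now points to about base angle 60° (tip at crop (360,400)), with 4.6 N contact force. I'll lift clear and go behind the other wing.

Emit:
jog_arm --targets '[[0,[0,0,-0.6],0],[0,[0,-2.5,-0.6],0],[0,[0,-4.5,-0.6],0],[0,[3.5,-4.5,-0.2],0],[0,[6.9,-4.5,0.8],0],[0,[6.9,-4.5,0.8],0],[0,[6.9,-2.5,0.8],0],[0,[6.9,-0.5,0.8],0],[0,[6.9,0.2,0.8],0],[0,[6.9,0.2,0.8],0]]'

```text
time_s: 5.2
ee_pos: [0.6031, 0.2621, 0.0785]
eef_rot: [-1.569, 0.001, 1.304]
force: [-0.2, 0.3, 0.4]
grip_width: 0.0005
```

Emit:
jog_arm --targets '[[0,[-0.4,0,-0.7],0],[0,[-0.4,0,-1.1],0],[0,[-0.4,0,-1.4],0],[0,[-0.5,0,-1.8],0],[0,[-0.7,0,-2.2],0],[0,[-1.0,0,-2.6],0],[0,[-1.2,0,-3.0],0],[0,[-1.6,0,-3.3],0],[0,[-2.0,0,-3.5],0],[0,[-2.4,0,-3.7],0]]'

```text
time_s: 6.2
ee_pos: [0.6328, 0.2295, 0.0794]
eef_rot: [-1.571, -0.0, 1.304]
force: [-1.1, 4.3, -1.0]
grip_width: 0.0007
```

```bash
python3 - <<'E'
from h import *
o=ctrl.get_obs();c=optics.camera('wrist');print(o['ee_pos'],o['eef_rot'],o['force'],o['moment'])
save(c['img'][80:280,200:440],'w4.png',3)
E
```

```text
[0.6327929  0.22954132 0.07942611] [-1.57079214e+00 -3.32004894e-04  1.30391408e+00] [-1.09282758  4.32992891 -1.01950759] [ 0.72891276  0.12037599 -0.09654908]
```

View pics/w4.png

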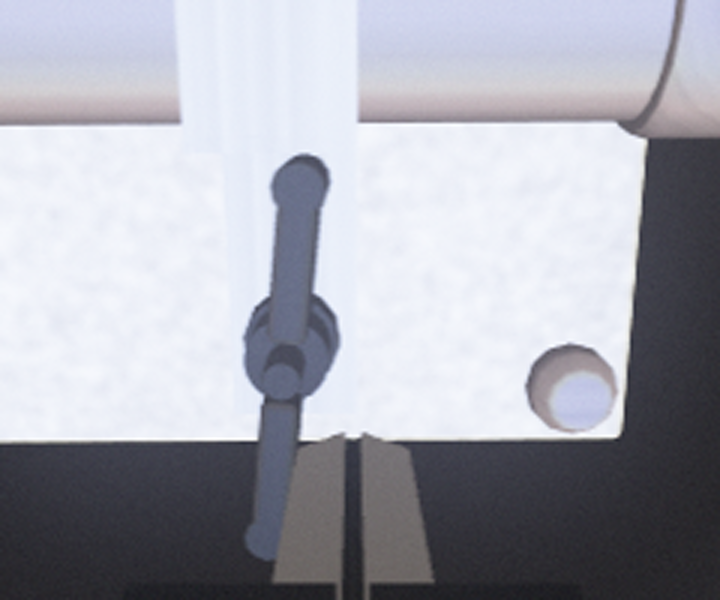

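The nut follows: the driven wing now points to about 172° (tip at crop (262,540)), with 4.4 N force. I'll continue the same stroke.

Emit:
jog_arm --targets '[[0,[-0.3,0,-0.2],0],[0,[-0.7,0,-0.3],0],[0,[-1.1,0.1,-0.4],0],[0,[-1.5,0.1,-0.4],0],[0,[-2.0,0.2,-0.4],0],[0,[-2.4,0.2,-0.2],0],[0,[-2.9,0.2,0.0],0],[0,[-3.1,0.2,0.2],0],[0,[-3.3,0.2,0.4],0],[0,[-3.3,0.2,0.4],0]]'

```text
time_s: 7.25
ee_pos: [0.6199, 0.1988, 0.0775]
eef_rot: [-1.571, 0.0, 1.304]
force: [0.0, 0.1, 0.0]
grip_width: 0.0002
```

Emit:
jog_arm --targets '[[0,[-0.2,0,0.2],0],[0,[-0.3,0,0.4],0],[0,[-0.5,0,0.6],0],[0,[-0.6,0,0.8],0],[0,[-0.7,0,0.9],0],[0,[-0.8,0,1.0],0],[0,[-0.8,0,1.0],0]]'

```text
time_s: 7.95
ee_pos: [0.6083, 0.1938, 0.0775]
eef_rot: [-1.571, 0.0, 1.304]
force: [0.1, -0.3, 0.1]
grip_width: 0.0004
```

```bash
python3 - <<'E'
from h import *
o=ctrl.get_obs();c=optics.camera('wrist');print(o['ee_pos'],o['eef_rot'],o['force'],o['moment'])
save(c['img'][80:280,200:440],'w5.png',3)
E
```

```text
[0.60830138 0.19383672 0.0775112 ] [-1.57070904e+00  9.21146758e-05  1.30393979e+00] [ 0.06115978 -0.2866885   0.07519738] [ 0.02521117 -0.07291288 -0.03498908]
```

View pics/w5.png

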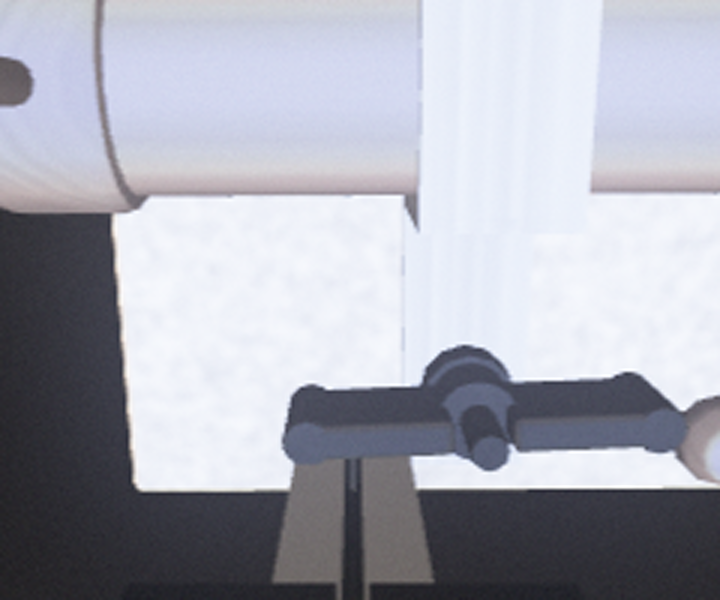

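The wings are now nearly parallel to the base edge: left tip at crop (305,445), right tip at (665,432), so about 2° remain. There is no contact force, so I'll nudge gently to the stop.

Emit:
jog_arm --targets '[[0,[0,0,0.1],0],[0,[0,0,0.2],0],[0,[0,0,0.2],0],[0,[0,0,0.3],0],[0,[0,0,0.3],0]]'

```text
time_s: 8.5
ee_pos: [0.6064, 0.1943, 0.0776]
eef_rot: [-1.573, -0.0, 1.304]
force: [9.1, -4.9, -2.7]
grip_width: 0.0001
```

Emit:
jog_arm --targets '[[0,[0,0,0.1],0],[0,[0,0,0.1],0],[0,[0,0,0.1],0]]'

```text
time_s: 8.8
ee_pos: [0.6061, 0.1944, 0.0777]
eef_rot: [-1.575, -0.001, 1.304]
force: [13.2, -3.8, -5.5]
grip_width: 0.0006
```

The force rises to 13 N (about 0.37 N m, well above the 0.05 N m friction) and motion has stopped, so it is at the firm stop. I'll back off, rise and verify.

Emit:
jog_arm --targets '[[0,[0,0,-0.5],0],[0,[0,0,-1.5],0],[0,[0,-3,-1.5],0],[0,[0,-7,-1.5],0],[0,[2.8,-11,-1.5],0],[0,[2.8,-13,-1.5],0],[0,[2.8,-13,-1.5],0],[0,[2.8,-13,-1.5],0]]'

```text
time_s: 9.6
ee_pos: [0.6263, 0.2179, 0.2065]
eef_rot: [-1.57, 0.0, 1.304]
force: [-0.2, -0.0, -0.1]
grip_width: 0.0007
```

```bash
python3 - <<'E'
from h import *
import pickle
o=ctrl.get_obs();c=optics.camera('wrist');t=optics.camera('top');s=optics.camera('scene');print(o['ee_pos'],o['force'],o['time_s'])
pickle.dump((o,c,t,s),open('w6.pkl','wb'))
a=cv2.resize(c['img'][60:260,210:430],(660,600),interpolation=cv2.INTER_CUBIC);save(a,'w6.png')
g=np.mgrid[60:260,210:430];px=np.c_[g[1].ravel(),g[0].ravel()];P=depthpt(c,px,o)
y=np.radians(165.1);ex=np.array([np.cos(y),np.sin(y)]);ey=np.array([-ex[1],ex[0]])
r=P[:,:2]-[.6012,.225];bx,by=r@ex,r@ey
m=(abs(bx-.07)<.01)&(abs(by)<.01);print('strap top',np.median(P[m,2]),m.sum())
m=(c['img'][px[:,1],px[:,0]].max(1)<120)&(P[:,2]>.06)&(P[:,2]<.1)&(np.hypot(bx,by)<.05);print('nut top z',np.percentile(P[m,2],[50,90]),m.sum())
k=m&(P[:,2]>.066);q=np.c_[bx,by][k];v=np.linalg.svd(q-q.mean(0))[2][0];print('wing angle deg (90=home)',np.degrees(np.arctan2(v[1],v[0])),q.mean(0))
for (n,T0) in (('top',t),('scene',s)):
    p0=pickle.load(open(n+'0.pkl','rb'));d=np.abs(T0['img'].astype(int)-p0['img']).max(2)>60;print(n,cv2.connectedComponentsWithStats(d.astype(np.uint8))[2][1:][lambda a:a[:,4]>12] if 0 else [x.tolist() for x in cv2.connectedComponentsWithStats(d.astype(np.uint8))[2][1:] if x[4]>12])
E
```

```text
[0.6262952  0.2178718  0.20647915] [-0.20427704 -0.03626774 -0.13186408] 9.6
strap top 0.08500858979328801 475
nut top z [0.07157458 0.07517726] 309
wing angle deg (90=home) -90.19865321037557 [0.00285992 0.00028107]
top [[180, 86, 68, 71, 2922], [184, 148, 119, 251, 19266], [192, 164, 5, 7, 23], [1, 273, 105, 127, 6165], [75, 282, 40, 23, 160], [87, 296, 17, 12, 69], [127, 306, 10, 10, 56], [124, 321, 65, 78, 3002], [305, 342, 8, 15, 76], [339, 362, 14, 12, 57], [314, 369, 30, 25, 314], [277, 376, 9, 7, 41], [276, 390, 11, 10, 92]]
scene [[294, 0, 4, 8, 26], [310, 0, 50, 29, 475], [387, 0, 22, 2, 28], [378, 5, 76, 80, 2051], [419, 9, 24, 15, 158], [285, 11, 113, 81, 2748], [363, 17, 20, 31, 162], [424, 65, 4, 4, 13], [263, 66, 6, 5, 13], [268, 67, 6, 11, 27], [257, 69, 9, 28, 157], [436, 68, 10, 3, 22], [281, 72, 12, 5, 15], [375, 73, 47, 45, 730], [267, 78, 18, 11, 65], [429, 78, 11, 3, 17], [408, 85, 4, 7, 18], [413, 84, 14, 24, 104], [434, 85, 8, 19, 53], [388, 120, 25, 20, 190], [381, 126, 32, 26, 316], [418, 143, 6, 4, 14], [363, 146, 33, 17, 148], [401, 148, 25, 18, 246], [376, 163, 20, 19, 145], [377, 186, 9, 2, 18], [376, 194, 18, 11, 97], [369, 198, 9, 10, 53], [376, 204, 8, 7, 31]]
```

View pics/w6.png

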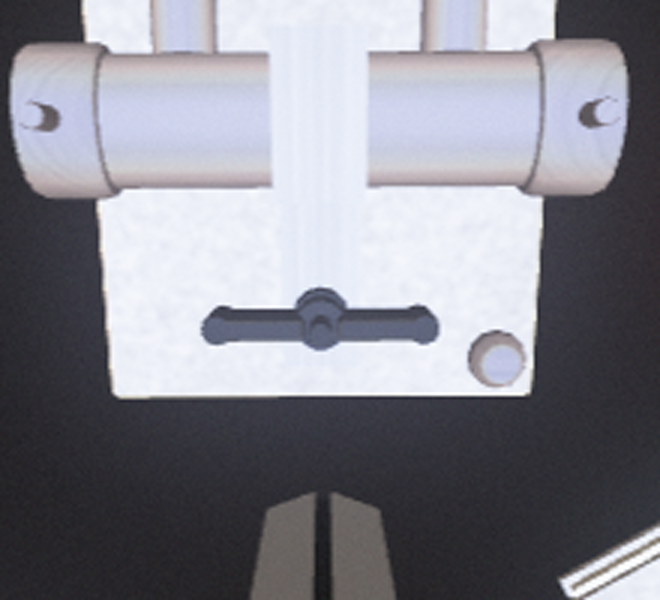

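The final view shows the wings at crop (205,325) to (437,325), parallel to the base edge. The strap is on the bar and the cap at (497,358) is still in place. All checks agree, so I'm handing in.

```bash
python3 -c "
from station import ctrl
print(ctrl.hand_in())"
```

```text
the job is handed in; nothing more can be done
None
```

The loose wing nut, on the left white base, is screwed fully home and its strap sits on the bar. I pushed its wings clockwise about 3.9 rad with the closed fingertips, on the open side. It took one half-stroke on the first wing, one long stroke on the other, and a final gentle nudge to the stop. I then backed off and handed in at about 9.6 s of robot time.

- **Nut:** the wings are in line with the base's y axis, within 0.2°. Its top is at about 75 mm (76 mm expected). At the stop the contact force rose to 13 N and the nut stopped turning. The other readings during strokes, taken at the end of moves, were at most about 10 N.
- **Strap:** its top is at 85 mm (96 mm at the start, 86 mm expected).
- **Surroundings:** the cap on the loose base still stands in its place. Before-and-after images from the top and scene cameras differ only around the arm, its shadow and the loose nut and strap. The arm hid part of both views, but it never went near the tight base.
- **Disagreement:** early position estimates differed by up to about 4 mm between cameras. I settled this with a close wrist view before touching anything. No check failed.

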